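# Fold down the sprung beaker shelf and set the beaker on it

## Robot

A 6-joint arm with a two-finger parallel gripper is mounted at the origin on the work surface. World frame = base frame: x ahead of the robot, y to its left, z up, the work surface at z = 0. Lengths are in m, angles in degrees, forces in N, time in s.
With the tool pointing down it reaches from about 0.4 to 0.825 m from the base axis. Payload 7 kg.
Tool frame: the origin (TCP) lies midway between the tips of the shut fingers; the grasp point (between the pads) lies 19 mm behind it; z points along the fingers, y is the direction in which the jaws open and shut (so a half turn about z gives the same grasp; the last joint's range is limited). The gripper opens to 88 mm and grips with 3 to 60 N. Pads are 19 mm wide; open, the fingers measure 130 mm over their backs; the gripper's body (78 mm by 193 mm) begins 47 mm behind the grasp point.
Start: joints at [88.356, 20.546, 0.682, 0, -70.136, -16.507], TCP at [0.21, 0.641, 0.227] pointing down, gripper open.
Joint ranges: [-176.03, 176.03], [-82.01, 121.73], [-58.28, 71.71], [-173.87, 95.51], [-174.79, -0.11], [-173.66, 173.66]. Speed limits (degrees/s): [136.94, 136.94, 172.46, 180, 180, 180].

## Interface

Orientations are given as a 3x3 rotation matrix whose columns are the frame's x, y, z axes.
In Python, from rig import robot gives the robot as it stands. Calls block until the motion is done:
- robot.goto(position, orientation): joint-space move of the TCP to a pose.
- robot.servo_line(position, ori=None, speed=0.15): straight line of the TCP; ori=None keeps the orientation; speed is the mean speed in m/s.
- robot.movej(angles): joint-space move.
- robot.move_gripper(opening): opening from 0.0 (shut) to 1.0 (fully open); the grip force is fixed at half the most; returns when the fingers have stopped.
- robot.dwell(seconds).
- robot.ik(position, orientation): joint angles nearest the present ones, or None.
- robot.grab_frame(name): name is "scene" or "top" or "wrist"; returns (picture, depth): 420x560x3 uint8, red, green, blue; 420x560 float32, m along the optical axis (not along the pixel's ray), 0 where there is no reading.
- robot.camera_info(name): a dict with "vfov" (degrees; the focal length in pixels is half the picture's height over the tangent of half this angle, whatever the lens; pixels are square), "cx", "cy" (the principal point, pixels), "view" (4x4, takes a point from world to camera coordinates); the wrist camera has in their place "T_tool_cam" (4x4, takes a point from camera to tool coordinates, whose origin is the TCP and whose axes are the flange's). Camera axes: x right, y down, z forward; pixel columns grow to the right and rows downward; lengths in m; the calibration is good to about 2 mm. A picture is of the moment at which its call begins: read the wrist's pose just before it. camera_info takes no time and is no camera call.
A pose or a line that the arm cannot do raises robot.Unreachable and nothing moves.
- robot.job_done(): hands the job in, once; it reports no verdict.
Readings, each from a call of its own:
- robot.read_t(): time.
- robot.read_qpos(): joint angles.
- robot.read_qvel(): joint speeds.
- robot.read_effort(): joint torques, N m.
- robot.read_position(): TCP position.
- robot.read_tcp_rot(): TCP orientation.
- robot.read_force(): force on the tool from outside, world axes, zero at the start.
- robot.read_ft_torque(): the same for the moment, N m.
- robot.read_grip_width(): opening from 0.0 (shut) to 1.0 (fully open).
Only numpy, scipy, OpenCV 4.12 (cv2) and the standard library are available. Lean on these libraries where they do the work, as an engineer would, in place of code of your own. Each camera call takes 0.05 s, during which the arm holds its last target.

## Task

The little white shelf on the free-standing retort stand is sprung up out of the way; its boss head may be clamped at any height. Push the shelf gently from behind until it goes over centre and snaps down level against its stop, then stand the empty beaker upright in the middle of it and let go. Do not shove or tip the stand out of place, do not force the shelf against its stops, and leave the flask and the bottle alone.

Things in the scene. Friction and masses are not known exactly. Their poses are not given: they have to be found in the camera images.
- stand: Retort stand, about 3.8 kg, loose on the bench. Origin on the bench below the shelf's hinge axis, z up, x from hinge to rod, y along the hinge. Grey base 265 x 150 x 16 mm, x -110 to +155 mm; 12 mm rod, 306 mm high, at x = +125 mm. A boss head on the rod carries bar and hinge: clamped each time at another height, no reading: hinge axis 85 to 140 mm above the bench, to be felt or seen.
- shelf (a joint): White plate, 140 x 120 (along hinge) x 6 mm. 0 rad: raised, stopped at 80 deg to the bench; its top edge is 150 mm above the hinge axis, at stand x = -23 mm; bears a light touch from above. 1.396: level, stopped; top face 6 mm above the axis, stand x -12 to -152 mm. Spring: pushed to -x near its edge it resists with 6 to 9 N, less and less to about 0.65 rad, then runs to the lower stop itself.
- beaker: Empty clear glass beaker, a straight-sided open cup, 64 mm across (67 at the rim), 90 mm high, wall 3.5 mm, about 130 g. Origin at the centre of its underside, z up. Stands on the bench. (The middle of the lowered shelf is at stand x = -82 mm, y = 0.)
- flask: Clear glass conical flask (bystander), foot 72 mm across, neck 30 to 36 mm, 118 mm high. Origin at the centre of its underside.
- bottle: Amber reagent bottle with black cap (bystander), 60 mm across, 150 mm high. Origin at the centre of its underside.
Not all that is in view belongs to the job. Leave any purple look-alike of the beaker alone.

How it is judged:
By the outcome, as a careful person would: the job done as asked, in the order asked, and still so for the second after the job is handed in, with the robot touching nothing.
It also fails if it takes over 61 s, if anything falls off the work surface, if the arm or the gripper's body presses on something with over 40 N, if the wrist force passes 120 N, or if a joint passes its speed limit or range.

## Working session

There is one attempt and no reset: what is moved stays moved. The work goes in short steps, each a Python script; the robot and the scene stay as the last script left them, time stands still between calls to the robot, and variables do not carry over. Pictures are saved under pics/ and viewed, and the job is handed in when it is done.

```bash
ls; mkdir -p pics; python3 - <<'E'
from rig import robot
import cv2, numpy as np
for n in ("scene","top","wrist"):
    p,d=robot.grab_frame(n)
    cv2.imwrite(f"pics/{n}0.png",p[:,:,::-1]); np.save(f"pics/{n}0.npy",d)
    i=robot.camera_info(n); print(n,{k:(np.round(v,4).tolist() if hasattr(v,'shape') else v) for k,v in i.items()})
print(robot.read_t(),robot.read_position(),robot.read_tcp_rot(),robot.read_grip_width(),robot.read_force())
E
```

```text
pics
scene {'vfov': 55.13658866271424, 'cx': 276.4067035241223, 'cy': 204.8510459163554, 'view': [[0.6603, 0.751, 0.0031, -0.3225], [0.6451, -0.565, -0.5145, -0.2849], [-0.3846, 0.3417, -0.8575, 1.067], [0.0, 0.0, 0.0, 1.0]]}
top {'vfov': 46.25349573016541, 'cx': 283.35253506169187, 'cy': 207.30564918339502, 'view': [[0.0288, -0.9995, 0.0163, -0.022], [-0.9964, -0.03, -0.0795, 0.5073], [0.0799, -0.014, -0.9967, 1.2376], [0.0, 0.0, 0.0, 1.0]]}
wrist {'vfov': 58.23807751711181, 'cx': 284.68711079792826, 'cy': 209.16782550678232, 'T_tool_cam': [[-0.001, -0.9669, -0.2551, 0.069], [1.0, -0.0011, 0.0001, 0.0012], [-0.0003, -0.2551, 0.9669, -0.1593], [0.0, 0.0, 0.0, 1.0]]}
0.15 [0.21019    0.64104674 0.2258363 ] [[ 9.50190652e-01 -3.11669117e-01 -2.95117036e-04]
 [-3.11669238e-01 -9.50189838e-01 -1.24822432e-03]
 [ 1.08615764e-04  1.27802998e-03 -9.99999177e-01]] 1.0007890857986321 [-0.21284128  0.03715006 -0.13910245]
```

View pics/scene0.png

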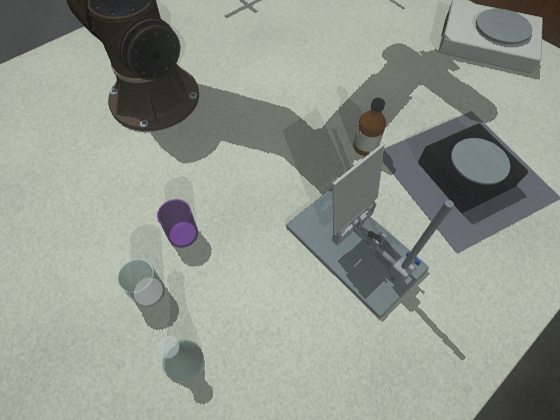

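View pics/top0.png

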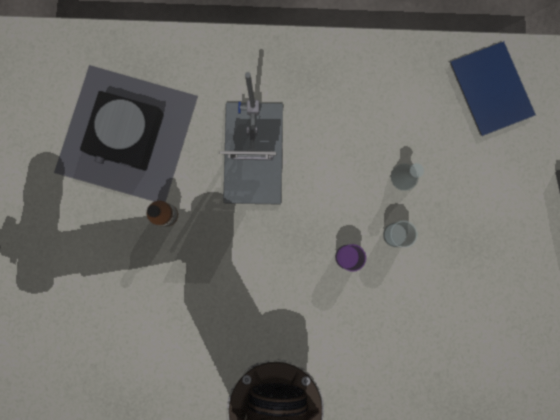

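View pics/wrist0.png

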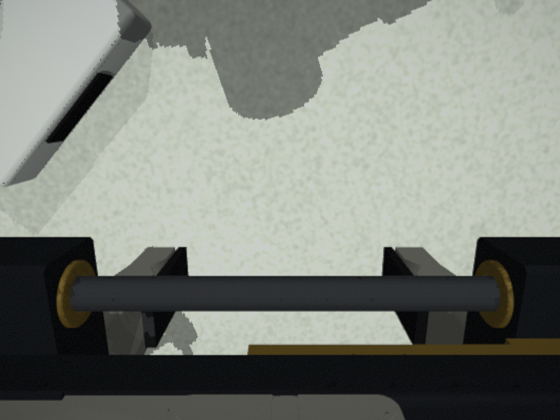

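The scene view shows the stand at (355,230) with its raised shelf's face at (357,195), the beaker at (142,283), the purple decoy at (178,223), the flask at (183,360) and the bottle at (370,130). In the top view the stand base is at u 224–283, v 101–204, and the shelf edge at v≈154. The wrist view shows only bench and the grey device. Next I back-project depth.

```bash
cat > h.py <<'E'
import numpy as np, cv2
from rig import robot
def cam(n):
    i=robot.camera_info(n); f=210/np.tan(np.radians(i['vfov'])/2); return f,i['cx'],i['cy'],i
def Tcw(n,pose=None):
    i=robot.camera_info(n)
    if n!='wrist': return np.linalg.inv(i['view'])
    p,R=pose; T=np.eye(4);T[:3,:3]=R;T[:3,3]=p; return T@i['T_tool_cam']
def cloud(n,d,pose=None):
    f,cx,cy,_=cam(n); v,u=np.mgrid[:420,:560]
    P=np.stack([(u-cx)/f*d,(v-cy)/f*d,d,np.ones_like(d)],-1)
    W=(P@Tcw(n,pose).T)[...,:3]; W[d<=0]=np.nan; return W
def ray(n,u,v,pose=None):
    f,cx,cy,_=cam(n); T=Tcw(n,pose); return T[:3,3],T[:3,:3]@np.array([(u-cx)/f,(v-cy)/f,1.])
def atz(n,u,v,z,pose=None):
    o,r=ray(n,u,v,pose); return o+r*(z-o[2])/r[2]
def tri(o1,r1,o2,r2):
    A=np.stack([r1,-r2],1); s=np.linalg.lstsq(A,o2-o1,rcond=None)[0]
    a,b=o1+r1*s[0],o2+r2*s[1]; return (a+b)/2,np.linalg.norm(a-b)
def proj(n,P,pose=None):
    f,cx,cy,_=cam(n); c=np.linalg.inv(Tcw(n,pose))@np.append(P,1); return f*c[0]/c[2]+cx,f*c[1]/c[2]+cy
E
python3 - <<'E'
from h import *
np.set_printoptions(precision=4,suppress=True)
t=np.load('pics/top0.npy'); s=np.load('pics/scene0.npy')
W=cloud('top',t); S=cloud('scene',s)
# bench check
print('bench', np.nanmedian(W[300:400,400:500,2]), np.nanmedian(S[300:400,20:100,2]))
for nm,C in (('top',W),('scene',S)):
    m=(abs(C[...,2]-0.016)<.006)&(C[...,0]>.45)&(C[...,0]<.9)&(abs(C[...,1]-.05)<.15)
    l=cv2.connectedComponentsWithStats(m.astype(np.uint8)); k=1+np.argmax(l[2][1:,4])
    p=C[l[1]==k]; r=cv2.minAreaRect((p[:,:2]*1000).astype(np.float32)); print(nm,'base',r,cv2.boxPoints(r).tolist(),np.median(p[:,2]))
for (u,v) in [(250,154),(228,153),(274,153),(249,75),(251,90),(253,130),(250,165)]: print('top',u,v,W[v,u])
for (u,v) in [(357,195),(382,150),(335,192),(335,235),(378,195),(448,204),(430,235),(412,265),(375,235)]: print('scene',u,v,S[v,u])
for n in('top','scene'):
    im=cv2.imread(f'pics/{n}0.png')
    c=im[70:220,200:310] if n=='top' else im[130:330,270:470]
    cv2.imwrite(f'pics/{n}0z.png',cv2.resize(c,None,fx=4 if n=='top' else 3,fy=4 if n=='top' else 3,interpolation=cv2.INTER_CUBIC))
    c=im[130:290,330:430] if n=='top' else im[190:410,90:240]
    cv2.imwrite(f'pics/{n}0b.png',cv2.resize(c,None,fx=3,fy=3,interpolation=cv2.INTER_CUBIC)[:600])
E
```

```text
bench -0.00025442220334870314 0.001958502871211909
top base ((648.7109375, 75.4696044921875), (265.67218017578125, 149.85122680664062), 0.6596064567565918) [[515.0211181640625, 148.8610382080078], [516.7462158203125, -0.9802579879760742], [782.4007568359375, 2.0781707763671875], [780.6756591796875, 151.91946411132812]] 0.01572763763650875
scene base ((647.7886352539062, 74.48528289794922), (265.3367919921875, 149.72280883789062), 0.999545156955719) [[513.8345336914062, 147.02096557617188], [516.4463500976562, -2.679060459136963], [781.7427368164062, 1.9496002197265625], [779.1309204101562, 151.64962768554688]] 0.017608894380205076
top 250 154 [0.5999 0.0696 0.2495]
top 228 153 [0.6006 0.116  0.249 ]
top 274 153 [0.6033 0.0191 0.2513]
top 249 75 [0.75   0.0738 0.3069]
top 251 90 [0.746  0.0737 0.2241]
top 253 130 [0.6875 0.0731 0.0982]
top 250 165 [0.6153 0.0822 0.0144]
scene 357 195 [0.6183 0.0729 0.1749]
scene 382 150 [0.6065 0.1293 0.2423]
scene 335 192 [0.6087 0.0177 0.2299]
scene 335 235 [0.6282 0.0211 0.1022]
scene 378 195 [ 0.5941  0.2137 -0.0002]
scene 448 204 [0.7508 0.0746 0.3078]
scene 430 235 [0.7556 0.0751 0.2221]
scene 412 265 [0.7592 0.0892 0.0881]
scene 375 235 [0.6778 0.075  0.1057]
```

View zooms.

View pics/top0z.png

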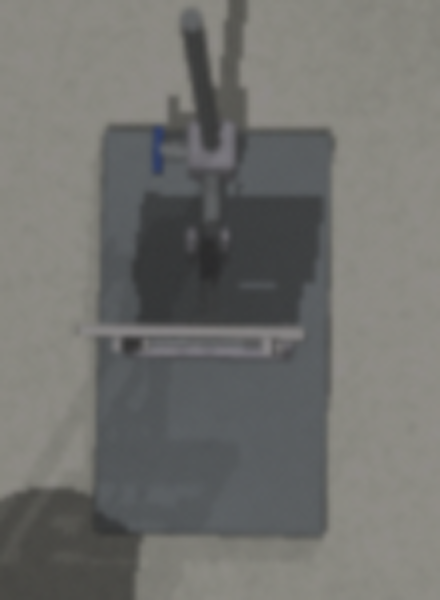

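View pics/scene0z.png

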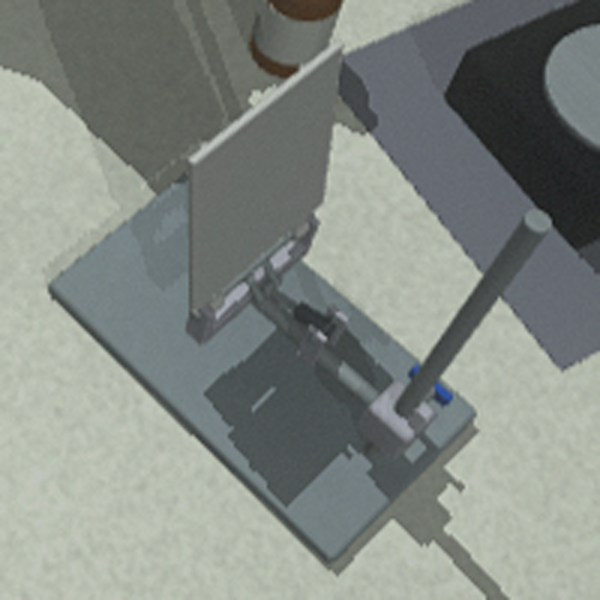

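View pics/scene0b.png

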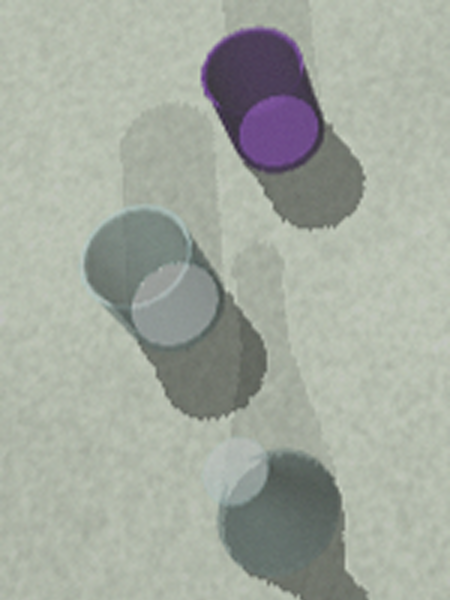

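View pics/top0b.png

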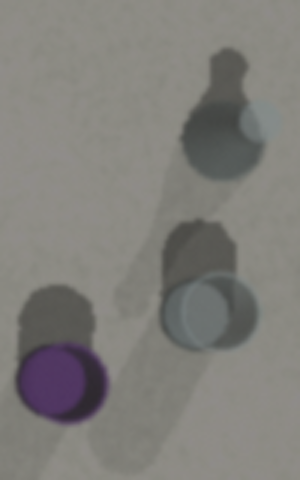

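```bash
python3 - <<'E'
from h import *
np.set_printoptions(precision=4,suppress=True)
W=cloud('top',np.load('pics/top0.npy')); S=cloud('scene',np.load('pics/scene0.npy'))
for nm,C,r in (('top',W,(slice(190,260),slice(370,425))),('scene',S,(slice(250,330),slice(105,175)))):
    P=C[r].reshape(-1,3); P=P[~np.isnan(P[:,0])]; print(nm,np.histogram(P[:,2],bins=np.arange(-.02,.12,.01)))
    for lo,hi in((.012,.06),(.06,.1)):
        q=P[(P[:,2]>lo)&(P[:,2]<hi)]; print(lo,len(q), q.min(0) if len(q) else 0,q.max(0) if len(q) else 0)
E
```

```text
top (array([   0, 1592, 1736,   46,   46,   41,   42,   55,   43,   55,  117,
         59,    0]), array([-0.02, -0.01,  0.  ,  0.01,  0.02,  0.03,  0.04,  0.05,  0.06,
        0.07,  0.08,  0.09,  0.1 ,  0.11]))
0.012 223 [ 0.4171 -0.3281  0.0121] [ 0.563  -0.2657  0.0599]
0.06 274 [ 0.4147 -0.332   0.0604] [ 0.478  -0.2651  0.0961]
scene (array([   0,  266, 3808,  128,  140,  146,  158,  163,  173,  181,  208,
        205,    0]), array([-0.02, -0.01,  0.  ,  0.01,  0.02,  0.03,  0.04,  0.05,  0.06,
        0.07,  0.08,  0.09,  0.1 ,  0.11]))
0.012 706 [ 0.4158 -0.329   0.0122] [ 0.4784 -0.2663  0.06  ]
0.06 767 [ 0.4128 -0.3305  0.06  ] [ 0.4788 -0.2656  0.0944]
```

The zooms show the plate raised with its back facing the rod and the hinge bar below, so there is nothing between plate and rod at edge height. The beaker rim is at scene (137,276) and top (399,234). The base fit gives 265×150 mm, which matches the text. Shelf edge z≈0.250 puts the hinge at about 0.100.

```bash
python3 - <<'E'
from h import *
from scipy.optimize import least_squares
np.set_printoptions(precision=4,suppress=True)
W=cloud('top',np.load('pics/top0.npy')); S=cloud('scene',np.load('pics/scene0.npy'))
def fit(P,r0):
    g=lambda x:np.hypot(P[:,0]-x[0],P[:,1]-x[1])-x[2]
    return least_squares(g,[*P[:,:2].mean(0),r0],loss='soft_l1',f_scale=.001).x
for nm,C in(('top',W),('scene',S)):
    for what,c,R in(('beaker',(.447,-.298),.05),('purple',(.40,-.19),.07)):
        P=C.reshape(-1,3); P=P[np.hypot(P[:,0]-c[0],P[:,1]-c[1])<R]
        z=np.nanpercentile(P[:,2],99.5); q=P[(P[:,2]>z-.004)]
        w=P[(P[:,2]>.015)&(P[:,2]<z-.01)]
        print(nm,what,'rimz',z,'rimfit',fit(q,.033),len(q),'wallfit',fit(w,.032),len(w))
    # flask and others
    P=C.reshape(-1,3); P=P[(P[:,1]<-.1)&(P[:,1]>-.5)&(P[:,0]>.3)&(P[:,0]<.75)&(P[:,2]>.012)]
    k=P[np.hypot(P[:,0]-.447,P[:,1]+.298)>.05]; k=k[np.hypot(k[:,0]-.4,k[:,1]+.19)>.05]
    print('others',k.min(0),k.max(0),np.median(k,0))
    # plate top edge + plane
    P=C.reshape(-1,3); P=P[(abs(P[:,1]-.074)<.055)&(P[:,0]>.585)&(P[:,0]<.64)&(P[:,2]>.13)&(P[:,2]<.27)]
    z=np.percentile(P[:,2],99); e=P[P[:,2]>z-.006]; print('edge',z,e.mean(0),'slope dx/dz',np.polyfit(P[:,2],P[:,0],1),len(P))
    # plate y extents
    P=C.reshape(-1,3); P=P[(abs(P[:,1]-.074)<.09)&(P[:,0]>.585)&(P[:,0]<.64)&(P[:,2]>.22)&(P[:,2]<.27)]; print('y',np.percentile(P[:,1],[1,99]))
print(robot.read_t())
q=robot.read_qpos(); print(q)
for nm,p in(('above',[.63,.075,.33]),('above2',[.63,.075,.242]),('beak',[.447,-.298,.2]),('place',[.544,.0735,.147])):
    for a in(0,180):
        for yy in (a,):
            c,s=np.cos(np.radians(a)),np.sin(np.radians(a)); R=np.array([[c,s,0],[s,-c,0],[0,0,-1.]]); print(nm,a,robot.ik(p,R))
E
```

```text
top beaker rimz 0.09340958625950545 rimfit [ 0.4467 -0.2978  0.0312] 74 wallfit [ 0.4465 -0.2966  0.03  ] 320
top purple rimz 0.09249959024668142 rimfit [ 0.386  -0.1751  0.0311] 84 wallfit [ 0.3864 -0.1735  0.0299] 188
others [ 0.3539 -0.3539  0.0122] [ 0.6305 -0.1436  0.1235] [ 0.5901 -0.3089  0.0546]
edge 0.25327589504948345 [0.6027 0.074  0.2498] slope dx/dz [-0.1082  0.6291] 211
y [0.0171 0.1327]
scene beaker rimz 0.09323831733370472 rimfit [ 0.4463 -0.2979  0.031 ] 235 wallfit [ 0.4476 -0.2979  0.03  ] 1077
scene purple rimz 0.09319526198708455 rimfit [ 0.3859 -0.175   0.0311] 188 wallfit [ 0.387  -0.1753  0.0301] 993
others [ 0.3522 -0.3556  0.0121] [ 0.6332 -0.143   0.1233] [ 0.6085 -0.3175  0.0569]
edge 0.25231408946703215 [0.6037 0.0722 0.2503] slope dx/dz [-0.186   0.6511] 2083
y [0.0154 0.1324]
0.15
[ 88.3551  20.582    0.646   -0.0158 -70.136  -16.5096]
above 0 [ 24.3854  14.1553   4.9588   0.     -80.8036  65.6146]
above 180 [  24.3854   14.1553    4.9588    0.      -80.8036 -114.3854]
above2 0 [ 24.3854  16.2472  -3.4601   0.     -70.2927  65.6146]
above2 180 [  24.3854   16.2472   -3.4601    0.      -70.2927 -114.3854]
beak 0 [-12.7729   8.7287 -18.956    0.     -62.3153 102.7729]
beak 180 [-12.7729   8.7287 -18.956    0.     -62.3153 -77.2271]
place 0 [ 28.1452  12.5892 -21.6577   0.     -55.7531  61.8548]
place 180 [  28.1452   12.5892  -21.6577    0.      -55.7531 -118.1452]
```

```bash
cat >> h.py <<'E'
def Rz(a):
    c,s=np.cos(np.radians(a)),np.sin(np.radians(a)); return np.array([[c,s,0],[s,-c,0],[0,0,-1.]])
SO=np.array([.6258,.0745]); 
def stand_state(tag):
    out={}
    for n in('top','scene'):
        p,d=robot.grab_frame(n); cv2.imwrite(f'pics/{n}_{tag}.png',p[:,:,::-1]); np.save(f'pics/{n}_{tag}.npy',d); out[n]=(p,d)
    return out
E
python3 - <<'E'
from h import *
W=cloud('top',np.load('pics/top0.npy'));P=W.reshape(-1,3)
m=(P[:,1]>.17)&(P[:,0]>.3); print('max z left', np.nanmax(P[m,2]))
p=robot.read_position(); 
robot.servo_line([p[0],p[1],.33],speed=.2)
robot.goto([.645,.0745,.33],Rz(0))
robot.move_gripper(0.0)
print(robot.read_t(),robot.read_position(),robot.read_grip_width(),robot.read_force())
p,d=robot.grab_frame('wrist'); cv2.imwrite('pics/w1.png',p[:,:,::-1])
stand_state('1')
E
```

```text
max z left 0.15605341133264505
4.775 [0.64502136 0.07450984 0.33000614] 0.0008112973715143388 [0.455265   0.42049592 0.16894286]
```

View pics/w1.png

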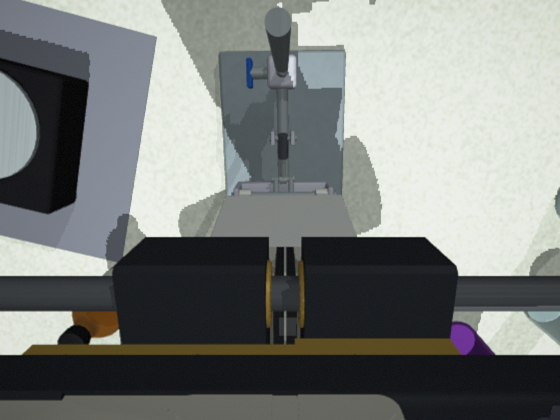

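View pics/scene_1.png

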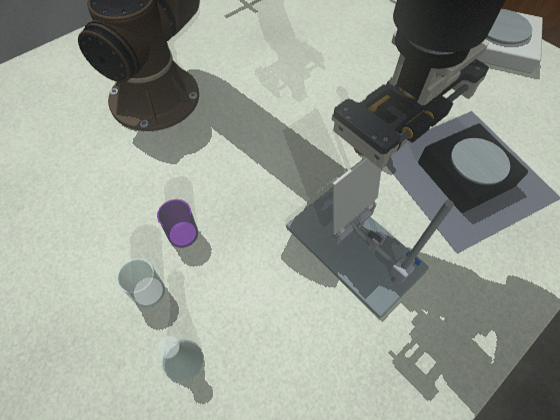

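The wrist view shows the shut fingers centred on the plate (u≈285), the rod at (278,20) and the plate's back face at (285,215). The scene view shows the gripper above the gap. Now I descend behind the edge, feel for contact and push along an arc.

```bash
python3 - <<'E'
from h import *
np.set_printoptions(precision=3,suppress=True)
robot.servo_line([.645,.0745,.237],speed=.15)
robot.servo_line([.624,.0745,.237],speed=.08)
robot.dwell(.2); f0=robot.read_force(); print('f0',f0,robot.read_t())
x=.624; 
while x>.600:
    x-=.002; robot.servo_line([x,.0745,.237],speed=.03)
    f=robot.read_force()-f0; print(round(x,4),robot.read_position(),f)
    if abs(f[0])>1.5: break
print(robot.read_t())
E
```

```text
f0 [-0.559 -0.392 -0.366] 6.3
0.622 [0.622 0.074 0.237] [0.071 0.387 0.109]
0.62 [0.62  0.074 0.237] [0.538 0.106 0.424]
0.618 [0.618 0.075 0.237] [1.946 0.143 0.49 ]
7.05
```

```bash
python3 - <<'E'
from h import *
np.set_printoptions(precision=3,suppress=True)
f0=np.array([-.52,-.2,-.3]); r=.138; H=.1; lost=0; peak=0
for ph in np.arange(78,31,-3.):
    c,s=np.cos(np.radians(ph)),np.sin(np.radians(ph))
    robot.servo_line([.6258-r*c+.006*s+.0105,.0745,H+r*s+.006*c],speed=.04)
    f=robot.read_force()-f0; print(ph,robot.read_position(),f,robot.read_t()); n=np.linalg.norm(f); peak=max(peak,n)
    if n>16: print('too hard');break
    lost=lost+1 if (peak>3 and n<.8) else 0
    if lost>=3: break
stand_state('2')
E
```

```text
78.0 [0.615 0.075 0.237] [ 6.88  -1.239 -2.204] 7.3167
75.0 [0.608 0.075 0.235] [ 7.637 -1.04  -1.216] 7.65
72.0 [0.601 0.074 0.234] [ 6.944 -1.146 -0.974] 7.9833
69.0 [0.593 0.074 0.232] [ 6.203 -1.611 -0.646] 8.3167
66.0 [0.586 0.074 0.229] [ 4.993 -0.515  2.951] 8.65
63.0 [0.579 0.074 0.226] [ 3.752 -2.123  2.868] 8.9833
60.0 [0.572 0.074 0.223] [ 3.111 -2.541  4.709] 9.3167
57.0 [0.566 0.075 0.219] [ 1.872 -2.033  3.989] 9.65
54.0 [0.56  0.075 0.215] [ 2.124 -1.019  3.577] 9.9833
51.0 [0.554 0.075 0.211] [ 1.659 -0.204  1.655] 10.3167
48.0 [0.548 0.075 0.206] [ 1.517 -0.053  1.479] 10.65
45.0 [0.542 0.074 0.201] [0.943 0.288 0.482] 10.9833
42.0 [0.537 0.074 0.196] [ 0.778  0.705 -0.125] 11.3167
39.0 [0.533 0.074 0.191] [0.845 0.591 1.177] 11.65
36.0 [0.528 0.074 0.186] [0.89  0.009 0.533] 11.9833
33.0 [0.524 0.074 0.18 ] [0.044 0.122 0.513] 12.3167
```

View pics/scene_2.png

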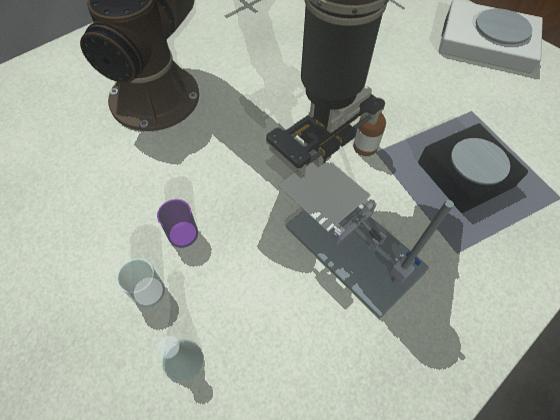

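The scene view shows the shelf down, plate around (325,198), the finger off it, and the base still at (290,225)–(425,265). I retreat, go above the beaker, then measure the shelf and look with the wrist camera.

```bash
python3 - <<'E'
from h import *
np.set_printoptions(precision=4,suppress=True)
p=robot.read_position()
robot.servo_line([p[0],p[1],.3],speed=.25)
print({a:robot.ik([.4467,-.298,.041],Rz(a)) for a in (-70,-80,-110,110,70)})
robot.move_gripper(1.0)
a=-70   # tool y = (sin a, -cos a)
robot.goto([.4467,-.298,.24],Rz(a))
pose=(robot.read_position(),robot.read_tcp_rot()); im,d=robot.grab_frame('wrist'); cv2.imwrite('pics/w3.png',im[:,:,::-1]); np.save('pics/w3.npy',d); np.savez('pics/w3p.npz',p=pose[0],R=pose[1])
print(pose, robot.read_t(),robot.read_grip_width())
o=stand_state('3')
for n in o:
    C=cloud(n,o[n][1]); im=o[n][0]
    m=(abs(C[...,2]-0.016)<.006)&(C[...,0]>.45)&(C[...,0]<.9)&(abs(C[...,1]-.05)<.15)
    q=C[m]; r=cv2.minAreaRect((q[:,:2]*1000).astype(np.float32)); print(n,'base',r)
    m=(C[...,2]>.085)&(C[...,2]<.125)&(C[...,0]>.45)&(C[...,0]<.612)&(abs(C[...,1]-.075)<.08)
    q=C[m]; A=np.c_[q[:,:2]-q[:,:2].mean(0),np.ones(len(q))]; s=np.linalg.lstsq(A,q[:,2],rcond=None)[0]
    r=cv2.minAreaRect((q[:,:2]*1000).astype(np.float32)); print(n,'plate',r,s,len(q))
W=cloud('wrist',d,pose); print('wrist rim z', np.nanpercentile(W[...,2][W[...,2]<.12],99.9))
E
```

```text
{-70: array([-12.7804,  19.004 , -29.7491,   0.    , -41.2469,  32.7804]), -80: array([-12.7804,  19.004 , -29.7491,   0.    , -41.2469,  22.7804]), -110: array([-12.7804,  19.004 , -29.7491,   0.    , -41.2469,  -7.2196]), 110: array([ -12.7804,   19.004 ,  -29.7491,   -0.    ,  -41.2469, -147.2196]), 70: array([-12.7804,  19.004 , -29.7491,   0.    , -41.2469, 172.7804])}
(array([ 0.4473, -0.2975,  0.2403]), array([[ 0.3436, -0.9391,  0.0006],
       [-0.9391, -0.3436, -0.0001],
       [ 0.0003, -0.0005, -1.    ]])) 15.975 1.0008337502392395
top base ((707.6263427734375, 76.220703125), (379.8742980957031, 149.92965698242188), 0.6472403407096863)
top plate ((543.985107421875, 75.08456420898438), (137.53207397460938, 119.49078369140625), 1.712751030921936) [ 0.0019 -0.0022  0.1052] 2875
scene base ((648.4600219726562, 75.3301773071289), (264.09185791015625, 151.14846801757812), 0.8279638290405273)
scene plate ((542.6534423828125, 74.36834716796875), (139.42735290527344, 121.27230072021484), 0.6440985798835754) [0.0001 0.0016 0.1071] 3605
wrist rim z 0.11978671320171586
```

View pics/w3.png

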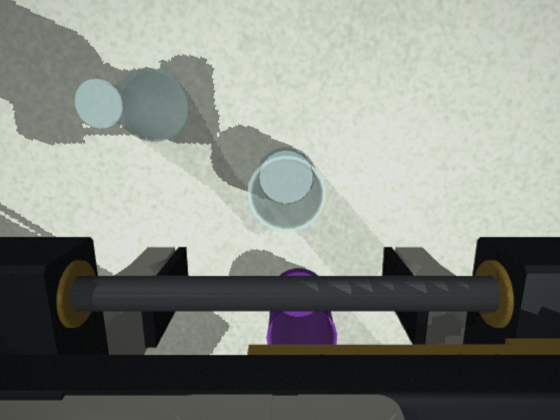

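View pics/scene_3.png

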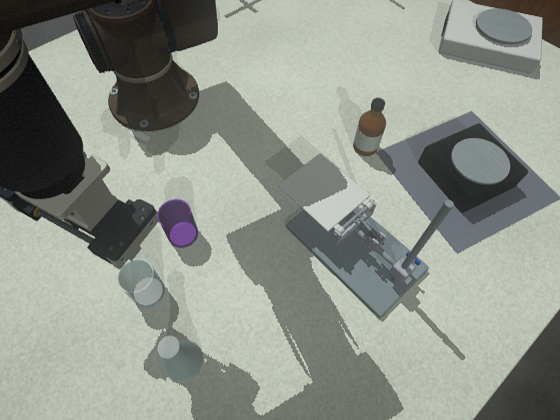

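```bash
python3 - <<'E'
from h import *
z=np.load('pics/w3p.npz'); pose=(z['p'],z['R'])
print(proj('wrist',[.4467,-.298,.0925],pose),proj('wrist',[.4467,-.298,.003],pose))
im=cv2.imread('pics/w3.png'); 
# triangulated rim centre: wrist vs scene rim ellipse centre
P,e=tri(*ray('wrist',287,192,pose),*ray('scene',135.7,275.5)); print('rim',P,e)
P,e=tri(*ray('wrist',286,177,pose),*ray('scene',148.5,291.5)); print('floor',P,e)
E
```

```text
(np.float64(285.3393373112437), np.float64(195.9275247109341)) (np.float64(285.2598142487757), np.float64(177.36225623933385))
rim [ 0.44541836 -0.29900624  0.08489089] 0.002370162973068608
floor [ 0.44596514 -0.29830348  0.00109249] 4.827827368644671e-05
```

The wrist view shows the beaker's rim circle at (287,192) and its floor at (286,177), within about 4 px of the projections from the depth fits. The flask is at (150,105) and the purple cup is clear below. The shelf fits as level at z≈0.106, centred at (0.543, 0.0747), and the base has moved less than 1 mm. Next I grasp.

```bash
python3 - <<'E'
from h import *
np.set_printoptions(precision=4,suppress=True)
B=[.4465,-.2983]
robot.servo_line([*B,.12],speed=.2); 
robot.servo_line([*B,.041],speed=.1); print(robot.read_force())
robot.move_gripper(0.0); print('grip',robot.read_grip_width()*88,'mm',robot.read_force(),robot.read_position(),robot.read_t())
robot.servo_line([*B,.07],speed=.06); print(robot.read_grip_width()*88,robot.read_force())
robot.servo_line([*B,.26],speed=.25)
print(robot.read_grip_width()*88,robot.read_t(),robot.ik([.544,.0745,.26],Rz(0)),robot.ik([.544,.0745,.26],Rz(-30)))
pose=(robot.read_position(),robot.read_tcp_rot()); im,d=robot.grab_frame('wrist'); cv2.imwrite('pics/w4.png',im[:,:,::-1])
p,d=robot.grab_frame('scene'); cv2.imwrite('pics/scene_4.png',p[:,:,::-1])
E
```

```text
[ 0.1008 -0.045  -0.4454]
grip 64.86588378456058 mm [-0.3671  0.3576  4.0401] [ 0.4466 -0.2984  0.0413] 18.2833
64.60070979601092 [-0.4313 -0.0724 -1.8111]
64.62841205200358 19.825 [ 28.2434   7.4848 -12.3407   0.     -70.1745  61.7566] [ 28.2434   7.4848 -12.3407   0.     -70.1745  31.7566]
```

View pics/scene_4.png

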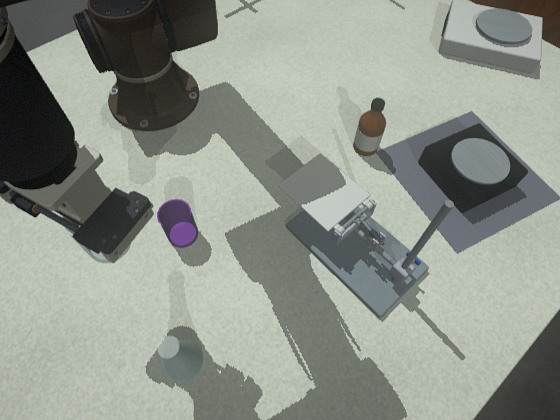

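View pics/w4.png

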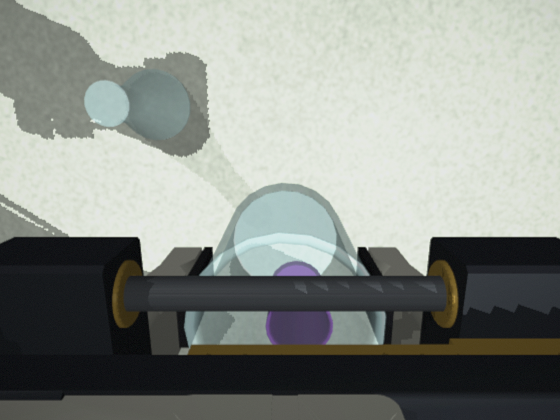

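The wrist view shows the beaker held upright and centred between the pads (rim at (285,260)). The grip width of 64.6 mm matches its diameter. Now I place it.

```bash
python3 - <<'E'
from h import *
np.set_printoptions(precision=4,suppress=True)
T=[.5435,.0745]
robot.goto([*T,.26],Rz(0))
robot.servo_line([*T,.165],speed=.15)
robot.servo_line([*T,.152],speed=.05)
robot.dwell(.2); f0=robot.read_force(); print(f0,robot.read_t(),robot.read_position())
z=.152
while z>.143:
    z-=.001; robot.servo_line([*T,z],speed=.02)
    f=robot.read_force()-f0; print(round(z,4),f)
    if f[2]>1.0: break
print(robot.read_t(),robot.read_position())
p,d=robot.grab_frame('scene'); cv2.imwrite('pics/scene_5.png',p[:,:,::-1])
E
```

```text
[-0.2201 -0.1034 -1.2889] 22.75 [0.5437 0.0746 0.1522]
0.151 [-0.5208  0.5685 -0.4238]
0.15 [ 0.0782  0.4949 -0.8635]
0.149 [-0.5373  0.5204 -0.3191]
0.148 [ 0.5287 -0.1609 -0.9058]
0.147 [-0.2115  0.2524 -0.1875]
0.146 [-2.1394  0.0456  6.5125]
24.25 [0.5436 0.0745 0.1468]
```

View pics/scene_5.png

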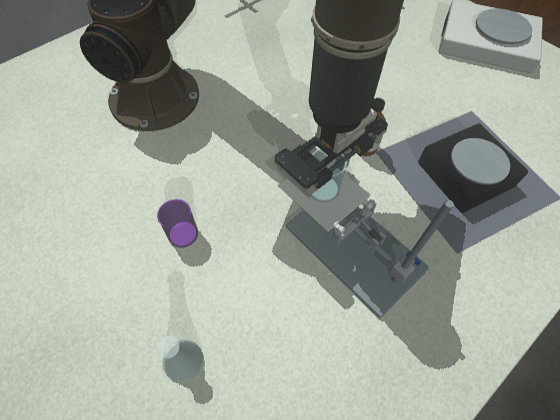

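The scene view shows the beaker on the shelf's middle at about (326,188). Contact was at TCP z≈0.1465, as predicted. I relax the press slightly and release.

```bash
python3 - <<'E'
from h import *
np.set_printoptions(precision=4,suppress=True)
T=[.5435,.0745]
robot.servo_line([*T,.1467],speed=.02); print(robot.read_force())
robot.move_gripper(1.0); print(robot.read_grip_width(),robot.read_force(),robot.read_t())
robot.dwell(.2)
robot.servo_line([*T,.165],speed=.05); print(robot.read_force())
robot.servo_line([*T,.32],speed=.2)
robot.goto([.45,-.15,.35],Rz(0)); robot.dwell(.3)
print(robot.read_t(),robot.read_force())
o=stand_state('6')
for n in o:
    C=cloud(n,o[n][1])
    m=(C[...,2]>.085)&(C[...,2]<.112)&(C[...,0]>.45)&(C[...,0]<.612)&(abs(C[...,1]-.075)<.08)
    q=C[m]; A=np.c_[q[:,:2]-q[:,:2].mean(0),np.ones(len(q))]; s=np.linalg.lstsq(A,q[:,2],rcond=None)[0]
    print(n,'plate',cv2.minAreaRect((q[:,:2]*1000).astype(np.float32)),s)
    m=(abs(C[...,2]-0.016)<.006)&(C[...,0]>.45)&(C[...,0]<.8)&(abs(C[...,1]-.05)<.15)
    q=C[m]; print(n,'base',cv2.minAreaRect((q[:,:2]*1000).astype(np.float32)))
    for lo,hi in((.12,.14),(.14,.17),(.17,.19),(.19,.21)):
        q=C[(C[...,2]>lo)&(C[...,2]<hi)&(C[...,0]>.47)&(C[...,0]<.612)&(abs(C[...,1]-.075)<.07)]
        if len(q)>20: print(n,lo,len(q),cv2.minEnclosingCircle((q[:,:2]*1000).astype(np.float32)),q[:,2].max())
    c=o[n][0][100:250,210:310] if n=='top' else o[n][0][110:330,260:460]
    cv2.imwrite(f'pics/{n}_6z.png',cv2.resize(c[...,::-1],None,fx=2.7,fy=2.7,interpolation=cv2.INTER_CUBIC))
E
```

```text
[-1.2055  0.5102  1.2987]
0.9955605719129366 [-0.4415 -0.2202  0.0978] 25.1917
[-0.1526 -0.6324 -0.3434]
28.1 [-0.3458  0.7752 -0.6978]
top plate ((588.9302368164062, 75.48029327392578), (48.82568359375, 118.14932250976562), 2.584102153778076) [-0.0182 -0.0036  0.1055]
top base ((678.4826049804688, 75.94654846191406), (206.38272094726562, 150.00730895996094), 0.752217710018158)
top 0.12 22 ((564.1563110351562, 76.68965148925781), 18.427825927734375) 0.1399501335643647
top 0.14 38 ((559.8731689453125, 75.06761169433594), 22.91366195678711) 0.16834392639909623
top 0.17 40 ((557.2347412109375, 77.91499328613281), 24.78399658203125) 0.18963678029905084
top 0.19 73 ((554.0208740234375, 74.08920288085938), 29.86991310119629) 0.2010309390638383
scene plate ((542.8226318359375, 74.5296630859375), (138.89190673828125, 122.38627624511719), 0.29317739605903625) [0.0004 0.0018 0.1072]
scene base ((648.1580200195312, 74.88278198242188), (264.56396484375, 150.9729461669922), 0.8355923891067505)
scene 0.12 288 ((543.166015625, 72.86351013183594), 31.68685531616211) 0.13982360956474682
scene 0.14 561 ((543.24267578125, 72.9894790649414), 31.950912475585938) 0.16999050981383512
scene 0.17 445 ((542.6920166015625, 72.8731918334961), 31.9383602142334) 0.18996203482126184
scene 0.19 317 ((542.3649291992188, 73.85286712646484), 33.24893569946289) 0.2001513995193286
```

View pics/scene_6z.png

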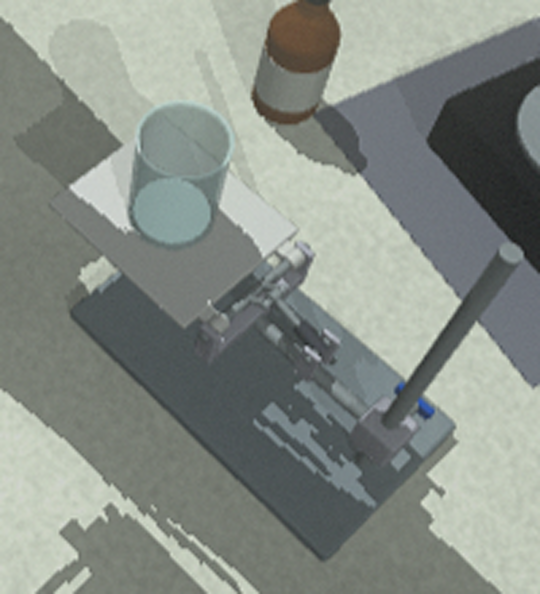

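View pics/top_6.png

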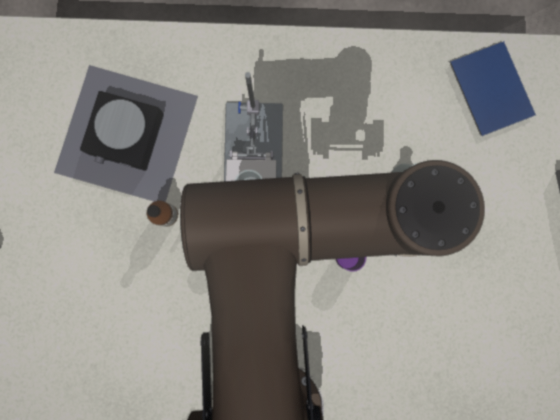

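The scene zoom shows the beaker upright in the middle of the level shelf (floor at zoom (172,210)). The beaker centre measures (0.543, 0.073) against the shelf centre (0.543, 0.0745). In the top view the arm partly hides the shelf but is well clear of everything, so I hand in.

```bash
python3 -c "
from rig import robot
robot.job_done(); print(robot.read_t())"
```

```text
the job is handed in; nothing more can be done
the job is handed in; nothing more can be done
```

I pushed the shelf over centre from behind with the shut fingertips and it snapped down level. I then stood the beaker in the middle of it, let go, moved the arm clear and handed in at about 28 s.

**Shelf push:** the highest force I read was about 8 N, falling to nearly zero by the end of the push.

**Placing the beaker:** it read about 6.5 N against the shelf for a moment as it touched down. I eased that to about 1.3 N before opening the gripper.

**Last checks, scene camera:**
- **Shelf:** level, with its top at z ≈ 0.107 m.
- **Beaker:** upright, with its rim at about 0.200 m and its centre within about 2 mm of the shelf's middle.
- **Stand:** base within 1 mm of where it started.
- **Bystanders:** I never went near the flask, bottle or purple cup. They looked untouched in the pictures, but I did not re-measure them.

**Checks that disagreed:** the last top-camera fits of the shelf, base and beaker were poor because the arm hid part of the view, so I relied on the scene camera. My one by-eye triangulation of the beaker rim before grasping read 0.085 m, against 0.093 m from depth. The grip width of 64.6 mm fitted the 64 mm beaker.

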